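Hold the practice spot torch on the secured coupon

ROBOT

A 7-joint arm with a two-finger parallel gripper is mounted at the origin on the work surface. World frame = base frame: x ahead of the robot, y to its left, z up, the work surface at z = 0. Lengths are in mm, angles in degrees, forces in N, time in s.
With the tool pointing down it reaches from about 350 to 900 mm from the base axis. Payload 19.9 kg.
Tool frame: the origin (TCP) lies at the very end of the fingers, on their centre line; the grasp point (between the pads) lies 19 mm behind it (grasp_offset is the distance from the TCP to the grasp point, in mm); z points along the fingers, y is the line along which they close (so a half turn about z gives the same grasp; the last joint's range is limited). The gripper opens to 94 mm and grips with 3 to 60 N. Pads are 16 mm wide; open, the fingers measure 119 mm over their backs; the gripper's body (75 mm by 177 mm) begins 78 mm behind the grasp point.
Start: joints at [73.654, 23.915, -0.59, 92.452, 0.269, 63.638, -3.037], TCP at [150.865, -606.497, 205.425] pointing down, gripper open.
Joint ranges: [-161.28, 161.28], [-22.2, 115.67], [-73.04, 71.86], [3.21, 147.25], [-68.34, 248.33], [10.77, 114.83], [-161.83, 161.83]. Speed limits (degrees/s): [108.29, 108.29, 136.94, 136.94, 172.46, 172.46, 172.46].

INTERFACE

Orientations are given as a 3x3 rotation matrix whose columns are the frame's x, y, z axes.
In Python, from rig import observe, camera, get_calibration, job_done, grasp_offset gives the robot as it stands.
- The arm moves only by the tool drive_tool, never from a script. Its argument "deltas" is a list that holds one entry, the list of rows, each a list of 7 numbers: the finger opening in mm, from 0 to 94, then the shift along the tool's x, y, z in mm, then the turn, a rotation vector about the tool's x, y, z in degrees. A call has 1 to 10 rows; each row is the pose to reach, as a shift and turn from the pose commanded when the call began, along the tool's axes at that moment; what a row does not reach only later rows make up. A row lasts 1/8 s, in which the tool goes at most 62.5 mm and 10.7 degrees, less where a joint would pass 70% of its speed; a pose out of reach is approached as far as the arm can. A call with a gripper value outside its range is refused whole. The fingers move at their own pace and stop on an object; "squeeze" is the grip in N (left out, the last holds). Time passes only in rows, so rows that repeat a pose let the fingers close. It gives the time, the measured TCP pose, the force and the opening at its end, in the units of the state.
- observe(): the state, without advancing time (a new reading comes with each control period).
- camera(name): name is "scene" or "top" or "wrist"; returns (picture, depth): 384x512x3 uint8, red, green, blue; 384x512 float32, mm along the optical axis (not along the pixel's ray), 0 where there is no reading.
- get_calibration(name): a dict with "intrinsics" (3x3 intrinsics, pixels), "R" (3x3) and "t" (3): a world point X has camera coordinates R X + t; the wrist camera has in their place "hand_eye" (4x4, takes a point from camera to tool coordinates, whose origin is the TCP and whose axes are the flange's). Camera axes: x right, y down, z forward; pixel columns grow to the right and rows downward; lengths in mm; the calibration is good to about 2 mm. A picture is of the moment at which its call begins: read the wrist's pose just before it. get_calibration takes no time and is no camera call.
- job_done(): hands the job in, once; it reports no verdict.
The state is a dict: "time_s": time; "joints": joint angles; "dq": joint speeds; "joint_efforts": joint torques, N m; "tcp_pos": TCP position; "tcp_rot": TCP orientation; "contact_force": force on the tool from outside, world axes, zero at the start; "ft_torque": the same for the moment, N m; "width": opening from 0.0 (shut) to 1.0 (fully open).
Only numpy, scipy, OpenCV 4.12 (cv2) and the standard library are available. Lean on these libraries where they do the work, as an engineer would, in place of code of your own. Each camera call takes 0.05 s, during which the arm holds its last target. There are 200 camera calls.

TASK

Two tilted steel coupons stand on the training bench, but only one stand is secured by the round magnet on its foot (the other has just a spare nozzle standing there). Lift the practice spot-welding torch out of its holder and hold its spring tip on the ringed mark of the secured coupon, square to the coupon's face and pressed lightly, so that the tip is pushed part of the way in but not bottomed out. Finish while still holding it there; do not touch the other coupon and leave everything else where it is.

Things in the scene. Friction and masses are not known exactly. Their poses are not given: they have to be found in the camera images.
- torch_grip (a point): Centre of the torch's round black handle (28 mm diameter, 55 mm long), where to grip it. z runs along the torch, away from the tip. The round torch (0.2 to 0.35 kg) stands in its holder tip down: below the handle a collar 44 mm diameter, 8 mm thick, resting on the holder's rim, then a barrel 22 mm diameter, 60 mm long, then the tip, its free end 112 mm below this point. Lift 80 mm or more to clear the holder.
- torch_tip (a point): Centre of the free end of the torch's brass spring tip, a rod of 10 mm diameter that sticks out 16 mm from the barrel.
- tip (a joint): How far the spring tip is pushed into the torch, m: 0 free, 0.012 bottomed out. Spring 450 N/m with 0.5 N preload: 6 mm takes about 3 N.
- holder: Fixed torch holder: a foot 90 mm diameter, 12 mm thick, and a vertical black tube, 46 mm outside and 36 mm inside, rim at z = 95 mm. Origin at the centre of its underside.
- coupon_a: Steel coupon of stand a: flat plate 100 x 90 x 8 mm tilted about its level y axis by 7 to 24 degrees (varies), far edge up, on a very stiff pivot. Origin: centre of its upper face, 75 mm above the table, which is the marked spot (dark cross of 50 mm lines in a ring of 32 mm diameter). z = outward normal of that face, y = level axis, x = up the slope.
- coupon_b: Steel coupon of stand b: flat plate 100 x 90 x 8 mm tilted about its level y axis by 7 to 24 degrees (varies), far edge up, on a very stiff pivot. Origin: centre of its upper face, 75 mm above the table, which is the marked spot (dark cross of 50 mm lines in a ring of 32 mm diameter). z = outward normal of that face, y = level axis, x = up the slope.
- foot_a (a point): Top of the bare foot at the far (+x) end of stand a, at z = 12 mm, 83 mm beyond the coupon's marked spot along the stand's x axis. Either the round magnet or the spare nozzle stands here.
- foot_b (a point): Top of the bare foot at the far (+x) end of stand b, at z = 12 mm, 83 mm beyond the coupon's marked spot along the stand's x axis. Either the round magnet or the spare nozzle stands here.
- stand_a: Fixed grey stand, one of two alike: base 165 x 92 mm, 12 mm thick, two side cheeks up to z = 72 mm that hold the tilting coupon. Origin under the middle of the coupon, on the table; the foot runs out to its +x.
- stand_b: Fixed grey stand, one of two alike: base 165 x 92 mm, 12 mm thick, two side cheeks up to z = 72 mm that hold the tilting coupon. Origin as for stand a.
- magnet: Squat round holding magnet, steel, 42 mm diameter, 30 mm high with a narrower top. It stands on the foot of the stand that is secured. Origin: centre of its underside.
- nozzle: Spare torch nozzle, slim, 26 mm diameter tapering to the top, 62 mm high, standing on the foot of the unsecured stand. Origin: centre of its underside.
- brush: Bystander: a wire brush lying on the table. Origin on its underside.
- hammer: Bystander: a hammer lying on the table. Origin on its underside.
- spray: Bystander: a spray can, 60 mm diameter, 170 mm tall. Origin on its underside.
- jar: Bystander: a jar, 56 mm diameter, 65 mm tall. Origin on its underside.
- tee: Bystander: a welded T of steel plates, 110 x 60 mm, 56 mm tall. Origin on its underside.
- stack: Bystander: a stack of three steel coupons, 100 x 90 mm, 24 mm high. Origin on its underside.
Not all that is in view belongs to the job. Of the things that look like the holder, take the one that is farthest to the robot's right at the start.

How it is judged (in metres and radians):
On the way:
1. the torch is lifted clear of its holder in the gripper (z of torch_tip in the frame of holder above 0.09 m and contact force between the fingers and torch above 2 N), for 0.1 s.
At the end, for the whole second after the job is handed in: The gripper still holds the torch, still, with the tip's end within 11 mm of the marked spot of the coupon whose stand carries the magnet, the torch within 0.17 rad (10 degrees) of square to the coupon's face, touching it with 0.5 to 9 N, the spring tip pushed in by 1.5 to 11.2 mm (((horizontal distance between magnet and foot_a below 0.03 m and distance between torch_tip and coupon_a below 0.011 m and angle between the z axis of torch_grip and the z axis of coupon_a, either way round below 0.17 rad and contact force between torch and coupon_a between 0.5 and 9 N) or (horizontal distance between magnet and foot_b below 0.03 m and distance between torch_tip and coupon_b below 0.011 m and angle between the z axis of torch_grip and the z axis of coupon_b, either way round below 0.17 rad and contact force between torch and coupon_b between 0.5 and 9 N)) and value of joint tip between 0.0015 and 0.0112 m and contact force between the fingers and torch above 2 N and linear speed of torch below 0.02 m/s); the arm keeps its last pose, push and grip.
It fails at once if the torch is driven hard into a coupon (over 20 N) (contact force between torch and coupon_a above 20 N or contact force between torch and coupon_b above 20 N).
It fails at once if the unsecured coupon is touched ((horizontal distance between magnet and foot_a below 0.03 m and contact force between the arm and coupon_b above 0.5 N) or (horizontal distance between magnet and foot_a below 0.03 m and contact force between the fingers and coupon_b above 0.5 N) or (horizontal distance between magnet and foot_a below 0.03 m and contact force between torch and coupon_b above 0.5 N) or (horizontal distance between magnet and foot_b below 0.03 m and contact force between the arm and coupon_a above 0.5 N) or (horizontal distance between magnet and foot_b below 0.03 m and contact force between the fingers and coupon_a above 0.5 N) or (horizontal distance between magnet and foot_b below 0.03 m and contact force between torch and coupon_a above 0.5 N)).
It fails at once if the magnet, the nozzle or a bystander is disturbed (distance of any of magnet, nozzle, brush, hammer, spray, jar, tee, stack from where it was at the start of the episode above 0.02 m).
It also fails if it takes over 42 s, if anything falls off the work surface, if the arm or the gripper's body presses on something with over 40 N, if the wrist force passes 120 N, or if a joint passes its speed limit or range.

## Working session

There is one attempt and no reset: what is moved stays moved. The work goes in short steps, Python scripts to look and compute and a tool call to move; the robot and the scene stay as the last step left them, time stands still between calls to the robot, and variables do not carry over. Pictures are saved under pics/ and viewed, on a budget of 10 in all, crops included, one or two more only if the job needs it, and the job is handed in when it is done.

Besides the shell and the picture viewer there is one more tool, called after "Request:" as name([rows], argument=value, ...), one row to a line, values as JSON. drive_tool: Moves the arm, as the interface text tells. Its arguments: {"type":"object","properties":{"deltas":{"type":"array"},"squeeze":{"type":"number"}},"required":["deltas"]}

```bash
mkdir -p pics; cat > h.py <<'E'
import numpy as np, cv2
from rig import *
def pts(name):
    s=observe(); im,d=camera(name); c=get_calibration(name); K=np.array(c["intrinsics"])
    v,u=np.mgrid[:384,:512]
    P=np.stack([(u-K[0,2])/K[0,0]*d,(v-K[1,2])/K[1,1]*d,d],-1)
    if "R" in c: P=(P-np.array(c["t"]).ravel())@np.array(c["R"])
    else:
        H=np.array(c["hand_eye"]); P=P@H[:3,:3].T+H[:3,3]
        P=P@np.array(s["tcp_rot"]).T+np.array(s["tcp_pos"])
    P[d==0]=np.nan
    return im,d,P
def save(n,im): cv2.imwrite(f"pics/{n}.png",im[...,::-1])
E
python3 - <<'E'
from h import *
for n in("scene","top"):
    im,d,P=pts(n); np.savez(f"{n}.npz",im=im,P=P)
    save(n,cv2.resize(im,(800,600),interpolation=cv2.INTER_CUBIC))
print(observe()); print(grasp_offset)
E
```

```text
{'time_s': 0.1, 'joints': array([73.65319927, 23.94290486, -0.5903095 , 92.48063611,  0.27046849,
       63.63828417, -3.03768861]), 'dq': array([ 0.01911902, -0.09552353,  0.03996439,  0.0412735 ,  0.02443407,
        0.03096516,  0.00807076]), 'joint_efforts': array([ 1.66129234e-03, -8.52581620e+01,  6.40851371e-01, -4.26697326e+01,
       -4.86814894e-02,  1.63002871e-02,  1.70981241e-05]), 'tcp_pos': array([ 150.77806612, -606.20338423,  204.91708142]), 'tcp_rot': array([[ 9.70426536e-01,  2.41396383e-01, -3.52899380e-04],
       [ 2.41396619e-01, -9.70426031e-01,  9.95331950e-04],
       [-1.02193212e-04, -1.05108525e-03, -9.99999442e-01]]), 'contact_force': array([-0.23710342, -0.10567883,  0.02199476]), 'ft_torque': array([ 0.01422565,  0.04786714, -0.00613852]), 'width': 0.9993576010072046}
18.8
```

View pics/scene.png

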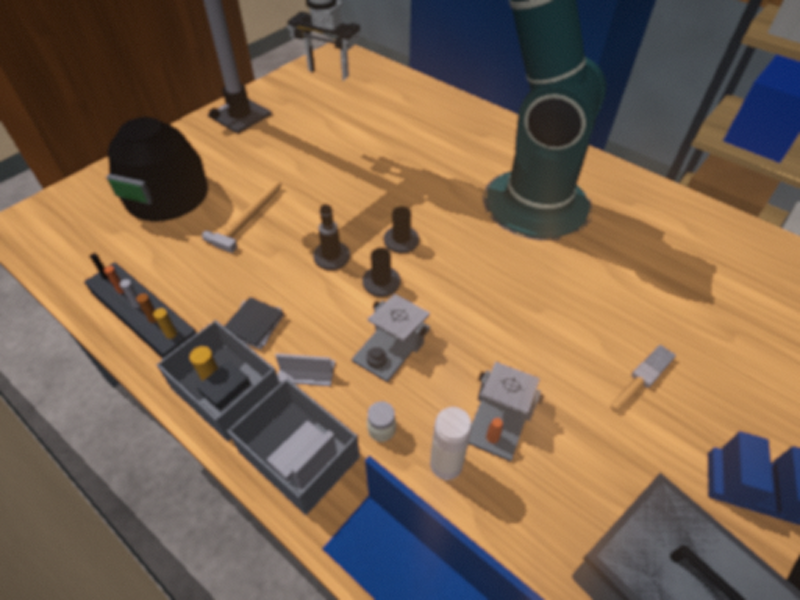

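View pics/top.png

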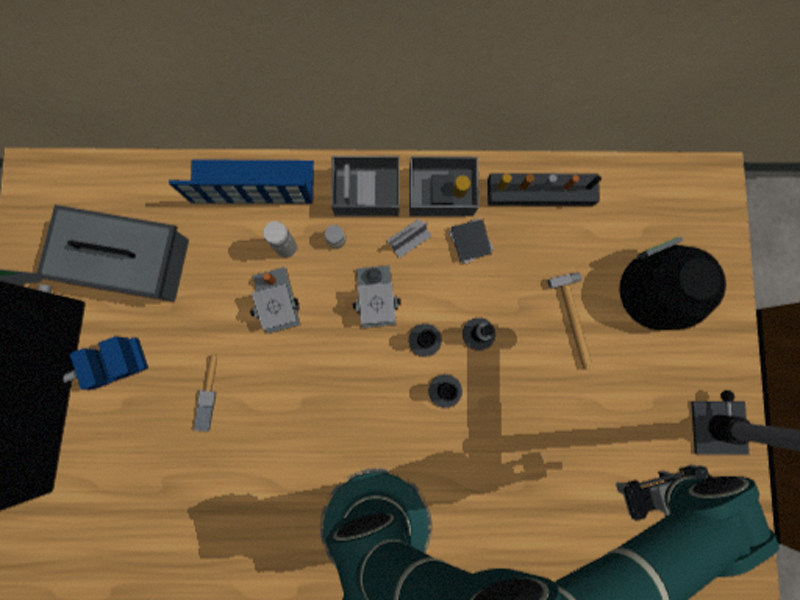

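Three holder-like things in the top view: (480,333), (425,340) and (445,390). The one at (480,333) is farthest to the robot's right (image right) and is the only one with a torch in it. The stand at (377,303) has a dark squat disc on its foot at (373,275), the magnet. The one at (275,305) has the slim orange nozzle at (268,280). I'll confirm both in one crop and measure.

```bash
python3 - <<'E'
from h import *
a=np.load("top.npz"); b=np.load("scene.npz")
ct=cv2.resize(a["im"][150:250,145:345],(800,400),interpolation=cv2.INTER_CUBIC)
save("crop",ct)
for n,z in(("top",a),("scene",b)):
    P=z["P"].reshape(-1,3); im=z["im"].reshape(-1,3).astype(int)
    if n=="top":
        Pt=z["P"]
        for nm,(u,v) in dict(torch=(307,213),a=(241,194),mag=(239,176),b=(176,196),noz=(172,179),h2=(272,217)).items(): print(nm,Pt[v,u].round(1))
        t0=Pt[213,307]; A=Pt[194,241]; B=Pt[196,176]
    # torch points above the rim
    m=(np.hypot(P[:,0]-t0[0],P[:,1]-t0[1])<45)&(P[:,2]>85)
    Q=P[m]; print(n,"torch",len(Q),"zmax",Q[:,2].max())
    for lo in range(85,200,15):
        q=Q[(Q[:,2]>=lo)&(Q[:,2]<lo+15)]
        if len(q)>3: print(lo,len(q),q.min(0).round(0),q.max(0).round(0),np.median(q,0).round(0))
    for nm,C in(("A",A),("B",B)):
        m=(np.hypot(P[:,0]-C[0],P[:,1]-C[1])<60)&(P[:,2]>56)&(P[:,2]<100); q=P[m]
        for _ in range(6):
            cf=np.linalg.lstsq(np.c_[q[:,:2],np.ones(len(q))],q[:,2],rcond=None)[0]
            r=q[:,2]-np.c_[q[:,:2],np.ones(len(q))]@cf; q=q[abs(r)<max(2.5,2*r.std())]
        nn=np.array([-cf[0],-cf[1],1]);nn/=np.linalg.norm(nn)
        box=cv2.minAreaRect(q[:,:2].astype(np.float32))
        print(n,nm,len(q),"normal",nn.round(3),"tilt",np.degrees(np.arccos(nn[2])).round(1),"az",np.degrees(np.arctan2(-nn[1],-nn[0])).round(1),"mean",q.mean(0).round(1),"box",np.round(box[0],1),np.round(box[1],1),round(box[2],1),"std",r.std().round(2))
E
```

```text
torch [ 493.4 -263.2  113.5]
a [573.   -2.4  76.2]
mag [652.8   6.7  43.5]
b [564.7 261.3  72.8]
noz [635.8 280.9  65.7]
h2 [ 483.4 -132.5   12. ]
top torch 112 zmax 163.86471991075297
85 22 [ 475. -295.   85.] [ 519. -255.  100.] [ 487. -266.   95.]
100 30 [ 478. -293.  100.] [ 518. -257.  114.] [ 494. -265.  103.]
115 8 [ 485. -276.  115.] [ 504. -264.  130.] [ 491. -266.  125.]
145 46 [ 483. -291.  145.] [ 510. -264.  160.] [ 498. -278.  155.]
160 4 [ 490. -285.  161.] [ 509. -273.  164.] [ 494. -274.  162.]
top A 486 normal [-0.191 -0.024  0.981] tilt 11.1 az 7.0 mean [572.3  -1.2  73.8] box [572.8  -2.2] [ 97.8 115.5] 7.2 std 2.43
top B 513 normal [-0.268 -0.071  0.961] tilt 16.1 az 14.8 mean [565.1 264.6  74.3] box [564.8 261.9] [ 97.2 117.4] 13.7 std 2.7
scene torch 209 zmax 162.86130174721194
85 43 [ 483. -290.   85.] [ 523. -253.  100.] [ 511. -261.   94.]
100 61 [ 478. -297.  100.] [ 521. -255.  115.] [ 510. -267.  104.]
115 24 [ 488. -281.  115.] [ 514. -260.  129.] [ 505. -266.  123.]
130 26 [ 488. -285.  130.] [ 514. -263.  144.] [ 509. -267.  138.]
145 48 [ 489. -289.  146.] [ 515. -260.  160.] [ 504. -273.  156.]
160 7 [ 490. -284.  160.] [ 510. -267.  163.] [ 497. -275.  161.]
scene A 560 normal [-0.191 -0.018  0.981] tilt 11.1 az 5.5 mean [5.762e+02 5.000e-01 7.550e+01] box [575.2  -2.6] [ 99.8 117.5] 4.6 std 1.22
scene B 672 normal [-0.282 -0.078  0.956] tilt 17.0 az 15.5 mean [567.3 266.   75.6] box [567.2 263.1] [ 97.6 117.2] 14.4 std 1.1
```

View pics/crop.png

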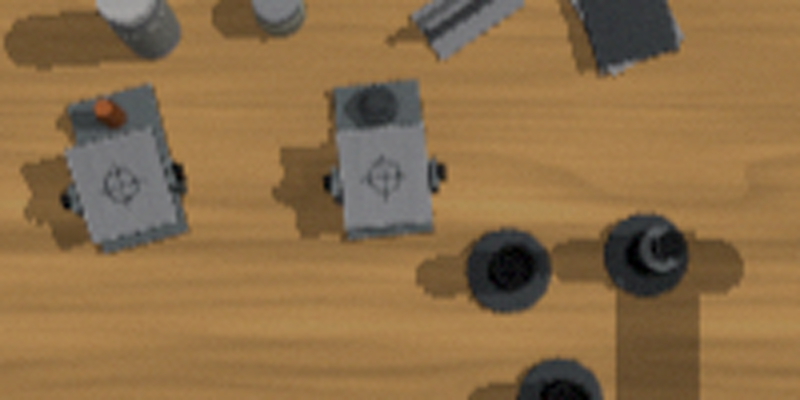

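The crop confirms both choices: the torch stands in the rightmost holder (650,250 in the crop). The stand at (380,175) has the round dark magnet (375,105) and the stand at (120,185) has the orange nozzle (108,112). I'll move above the torch at about (498,-276).

Request:
drive_tool([
  [[94,20,-12,-20,0,0,0],[94,60,-35,-40,0,0,0],[94,110,-62,-55,0,0,0],[94,160,-90,-55,0,0,0],[94,210,-119,-55,0,0,0],[94,260,-147,-55,0,0,0],[94,310,-176,-55,0,0,0],[94,360,-204,-55,0,0,0],[94,400,-227,-55,0,0,0],[94,416,-236,-55,0,0,0]],
])

```text
time_s: 1.35
tcp_pos: [499.1, -274.7, 260.1]
tcp_rot: [[0.97, 0.244, -0.0], [0.244, -0.97, 0.001], [-0.0, -0.001, -1.0]]
contact_force: [-1.8, -0.2, -0.5]
width: 0.999
```

```bash
python3 - <<'E'
from h import *
im,d,P=pts("wrist"); s=observe(); print(s["time_s"],s["tcp_pos"],s["tcp_rot"].round(3))
print(get_calibration("wrist"))
np.savez("w1.npz",im=im,P=P,d=d); save("w1",im)
Q=P.reshape(-1,3); m=(np.hypot(Q[:,0]-498,Q[:,1]+276)<60)&(Q[:,2]>85); Q=Q[m]; print(len(Q))
for lo in range(85,180,6):
    q=Q[(Q[:,2]>=lo)&(Q[:,2]<lo+6)]
    if len(q)>3: print(lo,len(q),q.min(0).round(0),q.max(0).round(0),q.mean(0).round(1),np.round(cv2.minEnclosingCircle(q[:,:2].astype(np.float32))[0],1))
E
```

```text
1.4 [ 499.79601556 -274.0297813   260.08016041] [[ 0.97   0.245  0.   ]
 [ 0.245 -0.97   0.001]
 [ 0.    -0.001 -1.   ]]
{'intrinsics': array([[298.6285456 ,   0.        , 253.8594692 ],
       [  0.        , 298.6285456 , 188.91502045],
       [  0.        ,   0.        ,   1.        ]]), 'hand_eye': array([[ 2.93388738e-04, -9.67098795e-01, -2.54400932e-01,
         7.52831967e+01],
       [ 9.99999400e-01,  1.52893075e-05,  1.09513078e-03,
        -1.05943333e+00],
       [-1.05521004e-03, -2.54401100e-01,  9.67098220e-01,
        -1.77875847e+02],
       [ 0.00000000e+00,  0.00000000e+00,  0.00000000e+00,
         1.00000000e+00]])}
41573
85 22 [ 509. -290.   85.] [ 525. -254.   91.] [ 520.8 -269.    87.4] [ 514.3 -272. ]
91 82 [ 493. -298.   91.] [ 525. -253.   97.] [ 516.5 -271.2   93.2] [ 502.2 -275.5]
97 400 [ 486. -297.   98.] [ 524. -254.  103.] [ 510.9 -272.9  101.3] [ 502.1 -275.5]
103 4 [ 493. -293.  103.] [ 515. -260.  103.] [ 505.  -273.7  103.2] [ 502.5 -276. ]
109 67 [ 498. -290.  110.] [ 517. -261.  115.] [ 511.3 -273.1  112.2] [ 503.6 -275.2]
115 26 [ 501. -287.  115.] [ 516. -262.  121.] [ 512.4 -272.3  118.6] [ 505.3 -274.6]
121 18 [ 506. -287.  122.] [ 515. -262.  126.] [ 512.6 -273.6  124.3] [ 507.8 -274.6]
127 26 [ 506. -285.  127.] [ 516. -262.  133.] [ 513.2 -273.1  129.9] [ 509.1 -273.6]
133 22 [ 509. -283.  133.] [ 516. -264.  138.] [ 513.6 -272.1  136. ] [ 511.3 -273.5]
145 86 [ 492. -290.  146.] [ 517. -261.  151.] [ 509.9 -273.   148.1] [ 501.9 -275.5]
151 507 [ 488. -289.  151.] [ 516. -262.  157.] [ 502.7 -275.2  155.9] [ 501.9 -275.6]
157 113 [ 490. -287.  157.] [ 514. -265.  159.] [ 502.3 -276.   157.4] [ 502.1 -275.7]
```

View pics/w1.png

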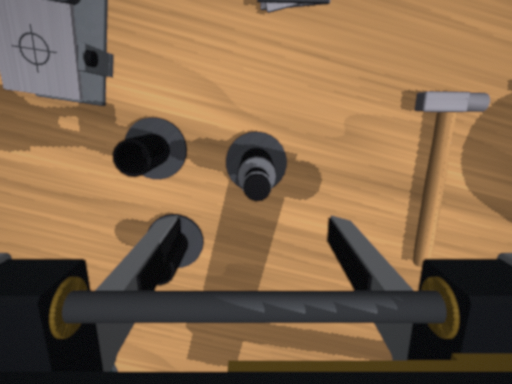

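The wrist view shows the torch top at (258,185), centred between the open fingers. Its axis is at about (502,-275.6). I'll go down partway and let it settle.

Request:
drive_tool([
  [[94,3,0,30,0,0,0],[94,3,0,65,0,0,0],[94,3,0,80,0,0,0],[94,3,0,80,0,0,0],[94,3,0,80,0,0,0]],
])

```text
time_s: 2.02
tcp_pos: [500.9, -276.9, 181.6]
tcp_rot: [[0.971, 0.241, 0.001], [0.241, -0.971, -0.001], [0.001, 0.001, -1.0]]
contact_force: [0.5, -0.0, 0.6]
width: 1.001
```

Request:
drive_tool([
  [[94,1.4,-1,20,0,0,0],[94,1.4,-1,45,0,0,0],[94,1.4,-1,64,0,0,0],[94,1.4,-1,69,0,0,0],[94,1.4,-1,69,0,0,0],[94,1.4,-1,69,0,0,0]],
])

```text
time_s: 2.78
tcp_pos: [502.1, -275.2, 112.3]
tcp_rot: [[0.97, 0.241, 0.001], [0.241, -0.97, -0.0], [0.001, 0.001, -1.0]]
contact_force: [-0.0, 1.3, -0.2]
width: 1.0
```

Request:
drive_tool([
  [[60,0,0,0,0,0,0],[40,0,0,0,0,0,0],[20,0,0,0,0,0,0],[10,0,0,0,0,0,0],[10,0,0,0,0,0,0],[10,0,0,0,0,0,0],[10,0,0,0,0,0,0],[10,0,0,0,0,0,0]],
], squeeze=30)

```text
time_s: 3.78
tcp_pos: [501.6, -275.1, 111.5]
tcp_rot: [[0.97, 0.241, 0.0], [0.241, -0.97, -0.0], [-0.0, 0.0, -1.0]]
contact_force: [1.0, -0.8, -0.4]
width: 0.291
```

Request:
drive_tool([
  [[10,0,0,-8,0,0,0],[10,0,0,-25,0,0,0],[10,0,0,-50,0,0,0],[10,0,0,-75,0,0,0],[10,0,0,-100,0,0,0],[10,0,0,-120,0,0,0],[10,0,0,-130,0,0,0],[10,0,0,-130,0,0,0],[10,0,0,-130,0,0,0]],
], squeeze=45)

```text
time_s: 4.9
tcp_pos: [501.3, -274.9, 240.8]
tcp_rot: [[0.97, 0.241, -0.001], [0.241, -0.97, 0.001], [-0.001, -0.001, -1.0]]
contact_force: [-0.6, 0.1, -3.8]
width: 0.292
```

```bash
python3 - <<'E'
from h import *
im,d,P=pts("wrist"); s=observe(); R=s["tcp_rot"]; p=s["tcp_pos"]; print(s["time_s"],p,s["contact_force"])
np.savez("w2.npz",im=im,P=P,d=d); save("w2",im)
T=(P.reshape(-1,3)-p)@R  # tool frame
m=(np.hypot(T[:,0],T[:,1])<45)&(T[:,2]<110); q=T[m]
for lo in range(-60,110,10):
    k=q[(q[:,2]>=lo)&(q[:,2]<lo+10)]
    if len(k)>3: print(lo,len(k),k.min(0).round(1),k.max(0).round(1),k.mean(0).round(1))
Q=P.reshape(-1,3); C=np.array([575,-2.])
q=Q[(np.hypot(Q[:,0]-C[0],Q[:,1]-C[1])<60)&(Q[:,2]>56)&(Q[:,2]<100)]; print(len(q))
E
```

```text
4.95 [ 501.29219315 -274.86229826  240.6397729 ] [ 0.13544485 -0.53489895 -4.55791906]
-60 667 [ -6.4 -27.1 -60. ] [ 11.8  25.  -50. ] [  9.1  -1.  -55. ]
-50 2855 [-12.7 -27.  -50. ] [ 13.7  24.8 -40. ] [  3.1  -1.1 -44.9]
-40 819 [ -6.  -26.8 -40. ] [ 15.1  24.7 -30. ] [ 10.7  -1.2 -35.7]
-30 662 [  2.7 -26.8 -30. ] [ 13.8  24.5 -20. ] [ 10.7  -0.9 -25.1]
-20 559 [  1.2 -26.8 -20. ] [ 13.9  24.5 -10. ] [ 10.7  -1.3 -15.1]
-10 524 [  0.8 -26.6 -10. ] [14.9 24.5 -0. ] [10.6 -0.9 -4.6]
0 542 [  3.7 -20.6   0. ] [21.9 17.8 10. ] [13.5 -1.6  8.5]
10 447 [  4.1 -21.7  10. ] [21.9 19.3 17.7] [15.1 -0.7 11.5]
50 13 [ 9.2 -5.6 56.1] [10.7  4.3 59.9] [10.1 -0.1 58.8]
60 55 [ 6.5 -9.2 60.2] [10.8  7.1 69.9] [ 9.5 -1.4 65.4]
70 43 [  4.3 -11.2  70.3] [10.6  8.1 76.8] [ 8.8 -1.4 73.4]
6772
```

View pics/w2.png

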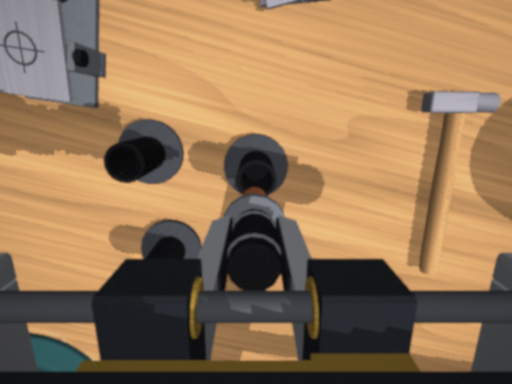

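The wrist view shows the torch held straight between the fingers at (255,230), clear of the holder at (257,165). It matches the tool axis to within 1 mm. I'll move to about 50 mm off the mark of the magnet stand, tilted 11°.

Request:
drive_tool([
  [[10,6,-14,0,0,0,0],[10,20,-45,0,0,1,0],[10,36,-82,0,-0.4,3,0],[10,52,-118,5,-0.6,5,0],[10,68,-155,12,-0.9,7,0],[10,84,-192,18,-1.2,9,0],[10,98,-224,25,-1.5,11,0],[10,107,-244,25,-1.5,11,0],[10,110,-251,25,-1.5,11,0],[10,110,-251,25,-1.5,11,0]],
])

```text
time_s: 6.2
tcp_pos: [547.7, -4.6, 216.4]
tcp_rot: [[0.952, 0.239, 0.191], [0.24, -0.971, 0.021], [0.191, 0.026, -0.981]]
contact_force: [0.6, 0.0, -2.8]
width: 0.291
```

```bash
cat > m.py <<'E'
from h import *
import sys
def plane(P,C,zr=(56,100)):
    Q=P.reshape(-1,3); s=observe(); T=(Q-s["tcp_pos"])@s["tcp_rot"]
    q=Q[(np.hypot(Q[:,0]-C[0],Q[:,1]-C[1])<48)&(Q[:,2]>zr[0])&(Q[:,2]<zr[1])&~((np.hypot(T[:,0],T[:,1])<16)&(T[:,2]<100))]
    for _ in range(8):
        c=np.linalg.lstsq(np.c_[q[:,:2],np.ones(len(q))],q[:,2],rcond=None)[0]
        r=q[:,2]-np.c_[q[:,:2],np.ones(len(q))]@c; q=q[abs(r)<max(1.5,2*r.std())]
    n=np.array([-c[0],-c[1],1]); return n/np.linalg.norm(n),c,r.std(),len(q)
n=sys.argv[1]
im,d,P=pts("wrist"); s=observe(); R=s["tcp_rot"]; p=s["tcp_pos"]; print(s["time_s"],p,s["contact_force"])
np.savez(n+".npz",im=im,P=P); save(n,cv2.resize(im,(800,600),interpolation=cv2.INTER_CUBIC))
nn,c,sd,k=plane(P,(575,-2)); print("n",nn.round(4),"z at (575,-2)",c@[575,-2,1],sd,k)
tip=p+93.2*R[:,2]; print("tip",tip,"angle err deg",np.degrees(np.arccos(-nn@R[:,2])), "tilt axis tool",(R.T@-nn).round(4))
print("tip gap along n",(tip-[575,-2,c@[575,-2,1]])@nn)
E
python3 m.py w3
```

```text
6.25 [547.64472724  -5.32573866 216.3445431 ] [ 0.21234154  0.2339584  -3.71313182]
n [-0.1918 -0.0194  0.9812] z at (575,-2) 73.22306952079545 0.6546591791471157 4142
tip [565.45174855  -3.39203735 124.88192346] angle err deg 0.08568896554825385 tilt axis tool [4.0e-04 1.4e-03 1.0e+00]
tip gap along n 52.548234846511406
```

View pics/w3.png

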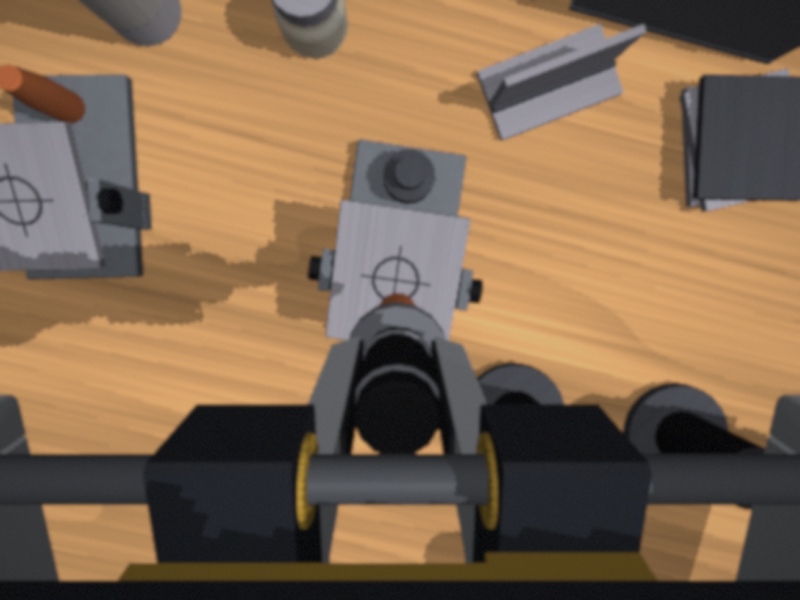

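The view shows the cross centre at (396,279), the brass tip at (397,299) just below it, and the magnet at (408,173) on this stand's foot. Next I get the mark's 3D position from its pixel.

```bash
python3 - <<'E'
from h import *
z=np.load("w3.npz"); P=z["P"]; im=z["im"]
u,v=396*.64,279*.64; w=np.nanmedian(P[int(v)-2:int(v)+3,int(u)-2:int(u)+3].reshape(-1,3),0); print(w)
n=np.array([-.1918,-.0194,.9812]); R=observe()["tcp_rot"]; p=observe()["tcp_pos"]
for M in (w,np.array([575,-2,75.])):
    print((R.T@(M-p)).round(1), "minus tip z", (R.T@(M-p))[2]-93.2)
s=np.load("scene.npz");print("scene", s["P"][int(315*.64),int(399*.64)], s["P"][int(384*.64),int(512*.64)])
E
```

```text
[577.44763921   0.7109074   73.82125247]
[  2.7  -2.4 145.7] minus tip z 52.485919304242046
[-1.00e-01 -4.00e-01  1.44e+02] minus tip z 50.80524778688799
scene [576.60100846  -0.81881038  78.56423987] [560.50029411 262.79958925  70.79370949]
```

Request:
drive_tool([
  [[10,2,-1.2,10,0,0,0],[10,2,-1.2,25,0,0,0],[10,2,-1.2,36,0,0,0],[10,2,-1.2,41,0,0,0],[10,2,-1.2,43,0,0,0],[10,2,-1.2,43,0,0,0],[10,2,-1.2,43,0,0,0]],
])

```text
time_s: 7.12
tcp_pos: [557.8, -2.4, 174.9]
tcp_rot: [[0.952, 0.239, 0.192], [0.239, -0.971, 0.021], [0.191, 0.026, -0.981]]
contact_force: [-0.6, -0.6, -2.6]
width: 0.291
```

```bash
python3 m.py w4; python3 -c "
import cv2
i=cv2.imread('pics/w4.png');cv2.imwrite('pics/w4c.png',cv2.resize(i[150:450,250:550],(600,600),interpolation=2))"
```

```text
7.175 [557.76640937  -2.35631265 174.93460923] [ 0.17125717 -0.05613245 -3.09633016]
n [-0.192  -0.0186  0.9812] z at (575,-2) 73.23191410705934 0.6297847994973241 4577
tip [ 5.75650395e+02 -4.18266917e-01  8.34870994e+01] angle err deg 0.12319902069579892 tilt axis tool [-4.0e-04  2.1e-03  1.0e+00]
tip gap along n 9.908193775396128
```

View pics/w4c.png

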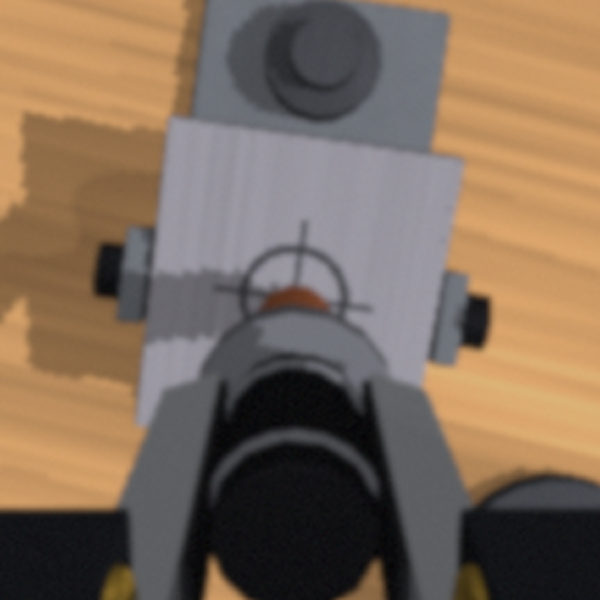

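The crop shows the ring centred at about (295,298) and the tip's front edge at (294,288). It's centred on the mark, with about 9 mm of gap left. I'll creep in.

Request:
drive_tool([
  [[10,0,0,3,0,0,0],[10,0,0,6,0,0,0],[10,0,0,8,0,0,0],[10,0,0,9,0,0,0],[10,0,0,10,0,0,0],[10,0,0,11,0,0,0],[10,0,0,12,0,0,0],[10,0,0,12,0,0,0]],
])

```text
time_s: 8.18
tcp_pos: [559.9, -2.1, 162.8]
tcp_rot: [[0.952, 0.239, 0.191], [0.239, -0.971, 0.021], [0.191, 0.026, -0.981]]
contact_force: [-1.2, 0.6, -1.4]
width: 0.296
```

```bash
python3 m.py w5; python3 - <<'E'
from h import *
for _ in range(6):
    camera("top"); s=observe(); print((-s["contact_force"]@s["tcp_rot"][:,2]).round(2),s["contact_force"].round(2))
E
```

```text
8.225 [559.916787    -2.06053673 162.8441516 ] [-1.62426055  0.30428582 -0.23813829]
n [-0.1926 -0.0196  0.9811] z at (575,-2) 73.25196509712396 0.6311729455215075 4438
tip [ 5.77750086e+02 -1.13707393e-01  7.13869305e+01] angle err deg 0.10426032445322325 tilt axis tool [0.001  0.0015 1.    ]
tip gap along n -2.3964862933674027
-1.43 [-1.48 -0.29 -1.75]
-0.97 [-1.24 -0.2  -1.23]
-0.37 [-0.47  0.6  -0.46]
-0.65 [-1.24 -0.6  -0.92]
-1.11 [-1.39  0.17 -1.4 ]
-0.26 [-1.68 -0.84 -0.61]
```

Force along the axis rose about 2.2 N, which means roughly 4 mm of compression. I'll push another 2 mm to reach the middle of the range.

Request:
drive_tool([
  [[10,0,0,1,0,0,0],[10,0,0,2,0,0,0],[10,0,0,2,0,0,0],[10,0,0,2,0,0,0],[10,0,0,2,0,0,0]],
])

```text
time_s: 9.15
tcp_pos: [560.3, -2.1, 160.9]
tcp_rot: [[0.952, 0.239, 0.191], [0.239, -0.971, 0.021], [0.191, 0.026, -0.981]]
contact_force: [-1.5, -0.2, -0.5]
width: 0.292
```

```bash
python3 m.py w6; python3 - <<'E'
from h import *
f=[]
for _ in range(10):
    camera("top"); s=observe(); f.append(-s["contact_force"]@s["tcp_rot"][:,2])
print(np.mean(f),s["tcp_pos"],s["width"])
im,d,P=pts("wrist");T=(P.reshape(-1,3)-s["tcp_pos"])@s["tcp_rot"]
q=T[np.hypot(T[:,0],T[:,1])<45]
for lo in range(-20,80,10):
    k=q[(q[:,2]>=lo)&(q[:,2]<lo+10)]
    if len(k)>3: print(lo,len(k),k.min(0).round(1),k.max(0).round(1),k.mean(0).round(1))
E
python3 -c "
import cv2
i=cv2.imread('pics/w6.png');cv2.imwrite('pics/w6c.png',cv2.resize(i[150:450,250:550],(600,600),interpolation=2))"
```

```text
9.2 [560.3174828   -2.06398367 160.88808574] [-1.15550537  0.22699141  0.53948247]
n [-0.1925 -0.0197  0.9811] z at (575,-2) 73.2144624742437 0.6238353307307927 4480
tip [ 5.78155743e+02 -1.19245178e-01  6.94317877e+01] angle err deg 0.09018473563944841 tilt axis tool [8.0e-04 1.4e-03 1.0e+00]
tip gap along n -4.355712874135104
0.10790862502042682 [560.31932619  -2.06792952 160.87835067] 0.291643938615493
-20 554 [  0.8 -26.7 -20. ] [ 13.7  24.6 -10. ] [ 10.4  -1.3 -15.2]
-10 534 [  0.9 -26.8  -9.9] [14.7 24.6 -0. ] [10.2 -1.1 -4.8]
0 430 [  3.6 -20.    0. ] [21.1 18.5 10. ] [13.1 -0.7  8. ]
10 578 [  3.2 -21.6  10. ] [21.4 19.3 17.9] [14.4 -1.3 11.4]
50 9 [ 9.  -5.7 57.2] [10.3  3.4 59.8] [ 9.7 -0.5 58.9]
60 57 [ 6.3 -9.2 60. ] [10.4  7.  70. ] [ 9.1 -1.3 65.2]
70 45 [  3.5 -11.3  70.1] [10.4  8.1 77.6] [ 8.3 -1.4 73.7]
```

View pics/w6c.png

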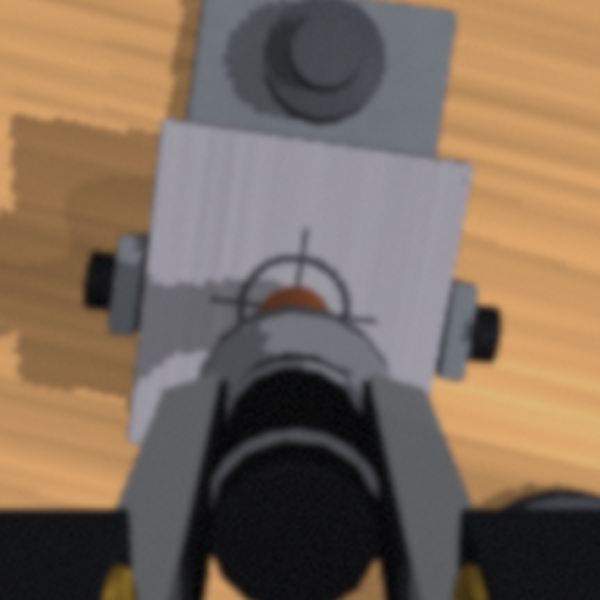

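The ring is centred at about (295,308) and the tip's front edge is at (295,287), so the tip is on the mark to within 1–2 mm. Axial force is about 3.1 N above the free-hanging baseline, and the torch has not slipped in the grip.

```bash
python3 -c "
from rig import *
print(job_done())"
```

```text
the job is handed in; nothing more can be done
None
```

I lifted the torch from the rightmost holder and pressed its tip on the ringed mark of the coupon whose stand carries the magnet. I handed the job in at about 10 s, still holding it there; the hand-in reports no verdict.

- **Squareness:** the torch was about 0.1° from square to the fitted coupon plane.
- **Position:** the tip looked centred on the mark to within 1–2 mm.
- **Push:** the contact force was about 3 N, which means the tip is pushed in about 6 mm. This is the rise above the reading with the torch hanging free.
- **Grip:** the grip was set to 45 N, and the wrist camera showed no slip of the torch.
- **Disagreement:** the wrist camera put the coupon surface about 2 mm lower than the stated 75 mm. Its compression estimate was therefore about 4 mm, against about 6 mm from the force; both are inside the allowed range.
- **Other objects:** I saw no contact with the other coupon or anything else, but I did not re-measure the bystanders at the end.

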